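# Seat the salt pot in its serving board and close it

### The arm

A 6-joint arm with a two-finger parallel gripper is mounted at the origin on a cart in front of the work surface, level with it; the furniture and walls round the work are solid. World frame = base frame: x ahead of the robot, y to its left, z up, the work surface at z = 0. Lengths are in mm, angles in rad, forces in N, time in s.
With the tool pointing down it reaches from about 350 to 775 mm from the base axis. Payload 7.3 kg.
Tool frame: the origin (TCP) lies midway between the tips of the shut fingers; the grasp point (between the pads) lies 19 mm behind it; z points along the fingers, y is the line along which they close (so a half turn about z gives the same grasp; the last joint's range is limited). The gripper opens to 92 mm and grips with 3 to 60 N. Pads are 19 mm wide; open, the fingers measure 130 mm over their backs; the gripper's body (75 mm by 190 mm) begins 47 mm behind the grasp point.
Start: joints at [1.118, 0.342, 1.524, -0, 1.275, -0.146], TCP at [158.54, 500.51, 226.741] pointing down, gripper open.
Joint ranges: [-2.53, 2.53], [-0.77, 2.02], [0.04, 2.7], [-1, 4.14], [0.28, 2.66], [-3.11, 3.11]. Speed limits (rad/s): [2.57, 2.57, 3.14, 3.14, 3.14, 3.14].

### API

Orientations are given as [roll, pitch, yaw] about the fixed x, y, z axes, in that order (R = Rz(yaw) Ry(pitch) Rx(roll)).
In Python, from plant import bot gives the robot as it stands. The module is installed in compiled form; this text tells all that it offers.
- The arm moves only by the shell command python3 -m crank 'ROWS' [OPENING]. ROWS is JSON, a list of rows, each a list of 6 numbers: the shift along the tool's x, y, z in m, then the turn, a rotation vector about the tool's x, y, z in rad. In form: [[dx, dy, dz, wx, wy, wz], ...]. A call has 1 to 5 rows; each row shifts and turns the commanded pose from where the row before left it, along the tool's axes as they then stand; what a row does not reach is not made up. A row lasts 1/8 s, in which the tool goes at most 62.5 mm and 10.7 degrees, less where a joint would pass 70% of its speed; a pose out of reach is approached as far as the arm can. A call is refused whole if a number of a shift passes 0.0625 or a number of a turn 0.188, either way. A call with a gripper value outside its range is refused whole. OPENING is the opening in per cent of the stroke, from 0 (shut) to 100 (fully open), set as the call begins (- or left out, the last holds). The fingers move at their own pace and stop on an object; the grip force is fixed at half the most. Time passes only in rows, so rows that do not move let the fingers close. It gives the time, the measured TCP pose, the force, the opening and the grip force at its end, in the units of the state.
- bot.get_obs(): the state, without advancing time (a new reading comes with each control period).
- bot.capture(name): name is "scene" or "side" or "wrist"; returns a dict with "color" (400x640x3 uint8, blue, green, red), "fov_y" (degrees; the focal length in pixels is half the picture's height over the tangent of half this angle, whatever the lens; pixels are square), "cx", "cy" (the principal point, pixels), "extrinsics" (4x4, takes a point from world to camera coordinates); the wrist camera has in their place "tool_from_camera" (4x4, takes a point from camera to tool coordinates, whose origin is the TCP and whose axes are the flange's). Camera axes: x right, y up, looking along -z (the intrinsics and any distortion apply to the point x, -y, -z); pixel columns grow to the right and rows downward; lengths in mm; the calibration is good to about 2 mm. The wrist camera is an equidistant fisheye: a pixel r from the principal point sees the ray r / f radians off the axis. A picture is of the moment at which its call begins: read the wrist's pose just before it. There is no depth.
- bot.close_job(): hands the job in; it is judged then, once.
The state is a dict: "time": time; "joint_positions": joint angles; "dq": joint speeds; "tau": joint torques, N m; "tool_pos": TCP position; "tcp_rot": TCP orientation; "contact_force": force on the tool from outside, world axes, zero at the start; "moment": the same for the moment, N m; "grip_width": finger opening in mm; "finger_force": force on a finger pad.
Only numpy, scipy, OpenCV 4.12 (cv2) and the standard library are available. Lean on these libraries where they do the work, as an engineer would, in place of code of your own. Each camera call takes 0.05 s, during which the arm holds its last target. There are 200 camera calls.

### The job

The blue salt pot belongs in the round hollow of the serving board: it is too full to pick up, so push it along the board, without lifting it or tipping it over, until its rounded base drops into the hollow and it stands level and centred there. Then gently set its white lid on it, so that the lid's rounded underside sits centred and level in the pot's mouth, and let go. Leave the small brown bottle on the board, the teal cup and the pink jar where they are.

Things in the scene. Friction and masses are not known exactly. Their poses are not given: they have to be found in the camera images.
- hollow (a point): Centre of the mouth of the round hollow in the middle of the serving board, level with the board's top, 30 mm above the worktop. Board: brown wood, 150 x 360 x 30 mm, fixed, long side along this point's y (roughly left-right). Hollow: pale lining, 82 mm wide at the mouth, with a flat floor 9.5 mm deep and a wall sloping in at 50 degrees; a seated pot's foot stands on this floor.
- pot_mid (a point): Blue glazed (slippery) open salt pot, 88 mm wide at most (27 mm above its foot), 58 mm tall, 0.4 kg; convex base with a flat foot 63 mm wide; slides upright when pushed low down, dips into the hollow. Mouth 72 mm inside, 82 mm outside, 31 mm deep. Point on its axis 30 mm above its foot, z up. It starts on the board's top, left or right of the hollow, about 105 mm from its centre.
- lid_knob (a point): White lid, 81 mm wide, 57 mm tall with its knob, 0.12 kg, standing on the worktop left or right of the board; convex underside with a 28 mm flat. Dark round knob 24 mm in diameter, 25 to 57 mm above the underside. Point on the axis 44 mm above the underside, z up; with the lid seated it is about 56 mm above pot_mid.
- small_bottle: Small brown bottle with a white cap, 32 mm in diameter, 63 mm tall, standing on the board on the other side of the hollow from the pot; to be left alone. Origin at the centre of its underside.
- cup: Teal glass cup, 67 mm wide, 66 mm tall, on the worktop on the other side of the board from the lid; to be left alone. Origin at the centre of its underside.
- jar: Pink jar with a white cap, 79 mm wide, 96 mm tall, on the worktop behind the board; to be left alone. Origin at the centre of its underside.

How it is judged (in metres and radians):
On the way:
1. the pot is seated in the hollow, centred, down and level (horizontal distance between pot_mid and hollow below 0.006 m and z of pot_mid in the frame of hollow below 0.024 m and angle between pot_mid's own z axis and vertical below 0.09 rad), for 0.2 s.
At the end, for the whole second after the job is handed in: Pot seated in the hollow: within 6 mm of its centre, foot down in it (middle point under 24 mm above the board's top), tilt under 5 degrees. Lid seated: knob point 50 to 60 mm above the pot's middle point and within 8 mm of it sideways, tilt under 7 degrees. Both at rest (all of step 1 and z of lid_knob in the frame of pot_mid between 0.05 and 0.06 m and horizontal distance between lid_knob and pot_mid below 0.008 m and angle between lid_knob's own z axis and vertical below 0.12 rad and linear speed of each of pot, lid below 0.02 m/s); the robot touches nothing.
It fails at once if the pot is lifted off the board (z of pot_mid in the frame of hollow above 0.045 m).
It fails at once if the pot is tipped over (more than 40 degrees) (angle between pot_mid's own z axis and vertical above 0.7 rad).
It fails at once if the lid is pressed hard onto the pot (over 40 N) (contact force between lid and pot above 40 N).
It fails at once if the lid is dropped into the pot's mouth (arrives faster than 0.3 m/s) (horizontal distance between lid_knob and pot_mid below 0.03 m and z of lid_knob in the frame of pot_mid below 0.08 m and linear speed of lid above 0.3 m/s).
It fails at once if the small bottle, the teal cup or the pink jar is moved by more than 20 mm or tipped (distance of any of small_bottle, cup, jar from where it was at the start of the episode above 0.02 m or angle between any of small_bottle, cup, jar's own z axis and vertical above 0.3 rad).
It also fails if it takes over 58 s, if anything falls off the work surface, if the arm or the gripper's body presses on something with over 40 N, if the wrist force passes 120 N, or if a joint passes its speed limit or range.

## Working session

There is one attempt and no reset: what is moved stays moved. The work goes in short steps, Python scripts to look and compute and a shell command to move; the robot and the scene stay as the last step left them, time stands still between calls to the robot, and variables do not carry over. Pictures are saved under pics/ and viewed, at most 12 in all, crops included, and the job is handed in when it is done.

```bash
mkdir -p pics; cat > h.py <<'E'
import numpy as np, cv2
from plant import bot
def cap(n,f=None):
    o=bot.get_obs(); c=bot.capture(n)
    if f: cv2.imwrite('pics/'+f,c['color'])
    return o,c
def ray(c,u,v,o=None):
    "world origin, dir for pixel"
    f=200/np.tan(np.radians(c['fov_y'])/2); x=u-c['cx']; y=v-c['cy']
    if 'extrinsics' in c:
        E=np.array(c['extrinsics']); R=E[:3,:3]; t=E[:3,3]
        d=R.T@np.array([x/f,-y/f,-1]); return -R.T@t,d
    from scipy.spatial.transform import Rotation as Ro
    r=np.hypot(x,y)+1e-9; th=r/f
    d=np.array([np.sin(th)*x/r,-np.sin(th)*y/r,-np.cos(th)])
    T=np.array(c['tool_from_camera']); W=Ro.from_euler('xyz',o['tcp_rot']).as_matrix()
    return np.array(o['tool_pos'])+W@T[:3,3], W@T[:3,:3]@d
def at(c,u,v,z,o=None):
    p,d=ray(c,u,v,o); return p+d*(z-p[2])/d[2]
E
python3 - <<'E'
from h import *
for n in('scene','side','wrist'):
    o,c=cap(n,n+'0.png'); print(n,c['fov_y'],c['cx'],c['cy'])
    if n!='wrist': print(np.round(ray(c,320,200)[0]))
print(o)
E
```

```text
scene 45.05241319234054 324.88631695030284 197.35947791874437
[ 152.  881. 1232.]
side 47.43627705370014 318.50197939246647 201.1292521267663
[ 625. 1266.  655.]
wrist 65.70646984690485 322.49490109404377 202.95273174019368
{'time': 0.1, 'joint_positions': array([ 1.11798073e+00,  3.42663142e-01,  1.52492761e+00,  3.13662098e-05,
        1.27538001e+00, -1.46019860e-01]), 'dq': array([ 0.00044683, -0.00069743, -0.00234212, -0.00016462, -0.00129908,
       -0.00018339]), 'tau': array([ 1.97666013e-03, -4.31998301e+01, -2.44697267e+01,  7.19775120e-02,
        5.24438848e-02, -2.83681942e-05]), 'tool_pos': array([158.37385702, 500.16628903, 226.10707686]), 'tcp_rot': array([-3.14023357e+00, -2.30193370e-04,  2.83478761e+00]), 'contact_force': array([-0.16795824,  0.88724677, -0.0466667 ]), 'moment': array([-0.01131441,  0.02117698,  0.02487361]), 'finger_force': 0.0, 'grip_width': 92.09777876689697}
```

View pics/scene0.png

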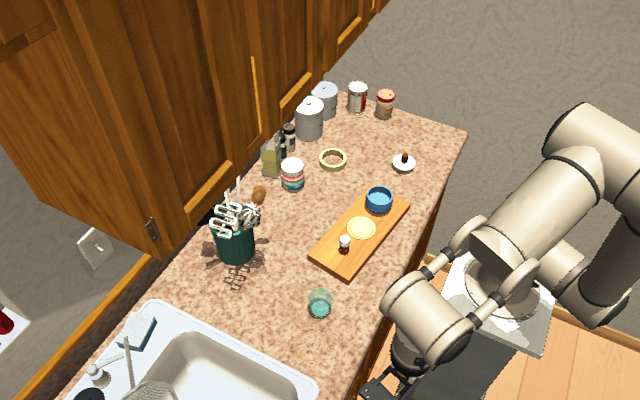

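View pics/side0.png

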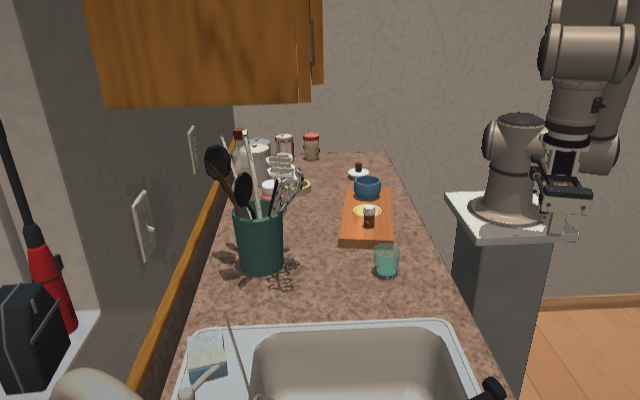

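The scene view shows the pot at (379,201), hollow (361,228), bottle (344,243), lid knob (404,157) and cup (320,303). The side view agrees.

```bash
python3 - <<'E'
from h import *
o,c=cap('scene')
h=at(c,361.5,228,30)[:2]
print('hollow',h)
print('pot rim',at(c,379,194,88)); print('bottle cap',at(c,344.5,237.5,93)); print('knob top',at(c,404.5,154.5,57));print('cup rim',at(c,320,296,66));print('jar',at(c,292,165,96))
for p in [(309,252),(347,278),(411,204),(371,187)]: print('board',p,at(c,*p,30))
E
```

```text
hollow [438.40164752  20.4043315 ]
pot rim [430.40913745 -85.05932541  88.        ]
bottle cap [452.98670399 119.79034343  93.        ]
knob top [ 429.98423502 -320.09207168   57.        ]
cup rim [435.3721348  307.46043393  66.        ]
jar [729.42500379 -60.47695832  96.        ]
board (309, 252) [540.56620843 174.82043572  30.        ]
board (347, 278) [402.04238222 202.74977542  30.        ]
board (411, 204) [ 335.79092572 -143.18294038   30.        ]
board (371, 187) [ 480.19646107 -150.01236959   30.        ]
```

```bash
python3 - <<'E'
import cv2
a=cv2.imread('pics/scene0.png')[140:330,280:430]
cv2.imwrite('pics/crop.png',cv2.resize(a,None,fx=3,fy=3,interpolation=cv2.INTER_CUBIC))
E
```

```text
(no output)
```

View pics/crop.png

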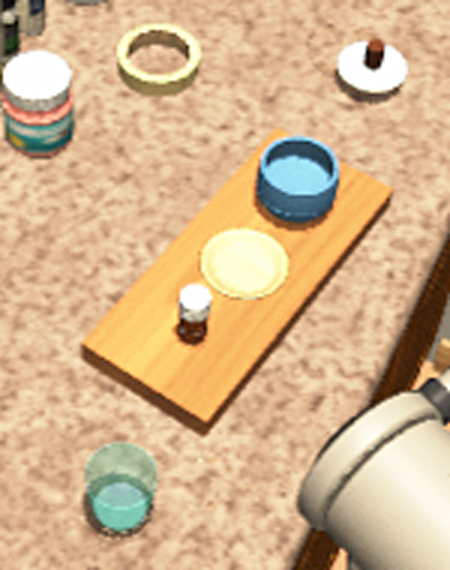

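```bash
cat > d.py <<'E'
import sys
from h import *
from scipy.spatial.transform import Rotation as Ro
o=bot.get_obs(); W=Ro.from_euler('xyz',o['tcp_rot'])
p=np.array(o['tool_pos'])
for a in sys.argv[1:]:
    q=np.array(eval(a),float); d=W.inv().apply(q-p); print(a,'tool delta mm',np.round(d,1)); p=q
print('t',o['time'],'pos',np.round(o['tool_pos'],1),'rot',np.round(o['tcp_rot'],3),'j',np.round(o['joint_positions'],2),'F',np.round(o['contact_force'],1),'w',round(o['grip_width'],1))
E
python3 d.py 330,300,226 400,-60,260; python3 -c "
from h import *
print(np.round(bot.capture('wrist')['tool_from_camera'],3))"
```

```text
330,300,226 tool delta mm [-224.  -139.1    0.4]
400,-60,260 tool delta mm [-175.5 -322.1  -33.7]
t 0.2 pos [158.4 500.3 226.3] rot [-3.141 -0.     2.835] j [ 1.12  0.34  1.52 -0.    1.28 -0.15] F [-0.5 -1.1  0.6] w 91.7
[[-0.00000e+00  9.62000e-01  2.72000e-01  7.23530e+01]
 [ 1.00000e+00  0.00000e+00 -1.00000e-03 -3.86000e-01]
 [-1.00000e-03  2.72000e-01 -9.62000e-01 -1.57778e+02]
 [ 0.00000e+00  0.00000e+00  0.00000e+00  1.00000e+00]]
```

```bash
python3 -m crank '[[-0.045,-0.028,0,0,0,0],[-0.045,-0.028,0,0,0,0],[-0.045,-0.028,0,0,0,0],[-0.045,-0.028,0,0,0,0],[-0.045,-0.028,0,0,0,0]]' 60; python3 -m crank '[[-0.022,-0.04,-0.004,0,0,0],[-0.022,-0.04,-0.004,0,0,0],[-0.022,-0.04,-0.004,0,0,0],[-0.022,-0.04,-0.004,0,0,0],[-0.022,-0.04,-0.004,0,0,0]]';python3 -m crank '[[-0.022,-0.04,-0.004,0,0,0.16],[0,0,0,0,0,0.18],[0,0,0,0,0,0.18],[0,0,0,0,0,0.18],[0,0,0,0,0,0.18]]';python3 -m crank '[[0,0,0,0,0,0.18],[0,0,0,0,0,0.18],[0,0,0,0,0,0.1]]'; python3 d.py 430,-100,260
```

```text
time: 0.88
tool_pos: [331.6, 297.7, 226.8]
tcp_rot: [3.141, 0.0, 2.835]
contact_force: [-0.1, 0.5, 0.1]
grip_width: 55.5
finger_force: 0.0
time: 1.5
tool_pos: [375.3, 73.8, 247.0]
tcp_rot: [3.141, 0.001, 2.835]
contact_force: [0.3, -0.7, -0.3]
grip_width: 55.2
finger_force: 0.0
time: 2.12
tool_pos: [384.0, 30.4, 250.7]
tcp_rot: [3.142, -0.0, 1.949]
contact_force: [0.1, -0.3, 0.4]
grip_width: 54.6
finger_force: 0.0
time: 2.5
tool_pos: [384.0, 30.4, 250.7]
tcp_rot: [-3.142, -0.0, 1.491]
contact_force: [0.4, 0.4, -0.6]
grip_width: 55.1
finger_force: 0.0
430,-100,260 tool delta mm [-126.3   56.3   -9.3]
t 2.5 pos [384.   30.4 250.7] rot [-3.142 -0.     1.491] j [-0.12  0.06  1.82  0.    1.26 -0.04] F [ 0.4  0.4 -0.6] w 55.1
```

```bash
python3 -m crank '[[-0.042,0.019,-0.005,0,0,0],[-0.042,0.019,-0.005,0,0,0],[-0.042,0.018,-0.005,0,0,0],[0,0,0,0,0,0]]' >/dev/null; python3 - <<'E'
from h import *
o,c=cap('wrist','w1.png'); print(o['tool_pos'],o['tcp_rot'])
E
```

```text
[ 431.09571269 -101.82663273  265.60750835] [3.14119900e+00 4.68640241e-04 1.49121740e+00]
```

View pics/w1.png

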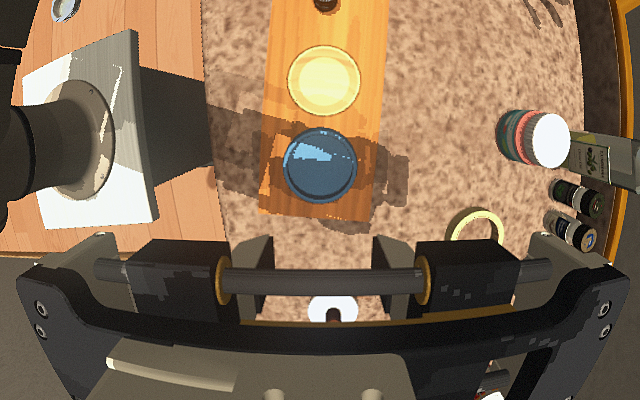

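The wrist view shows the hollow at (324,80), the pot at (320,165) and the lid at (332,309) between the fingers.

```bash
cat > m.py <<'E'
from h import *
def blob(c,o,lo,hi,z,near,seed_r=60):
    m=cv2.inRange(cv2.cvtColor(c['color'],cv2.COLOR_BGR2HSV),lo,hi)
    m=cv2.morphologyEx(m,cv2.MORPH_CLOSE,np.ones((5,5)))
    k=np.zeros_like(m); cv2.circle(k,near,seed_r,255,-1); m&=k
    cs,_=cv2.findContours(m,cv2.RETR_EXTERNAL,cv2.CHAIN_APPROX_NONE)
    q=max(cs,key=cv2.contourArea)
    P=np.array([at(c,u,v,z,o)[:2] for u,v in cv2.convexHull(q)[:,0]],np.float32)
    e=cv2.fitEllipse(P); return np.round(e[0],1),np.round(e[1],1),np.round(cv2.minEnclosingCircle(P)[0],1),cv2.boundingRect(q)
YEL=((20,30,170),(40,160,255)); BLU=((95,60,30),(125,255,255))
E
python3 - <<'E'
from m import *
o=bot.get_obs(); c=bot.capture('wrist')
print(blob(c,o,*YEL,30,(324,80),45)); 
for z in(57,88):print(blob(c,o,*BLU,z,(320,165),50))
print('bottle',at(c,327,0,93,o))
E
python3 d.py
```

```text
(array([448.4,  24. ]), array([ 96.8, 107. ]), array([450. ,  25.1]), (289, 35, 76, 82))
(array([429.8, -86.5]), array([87.9, 91. ]), array([429.2, -86.1]), (284, 129, 74, 76))
(array([430.4, -81.6]), array([80.5, 83.3]), array([429.9, -81.1]), (284, 129, 74, 76))
bottle [451.90538624 103.70938109  93.        ]
t 3.1 pos [430.  -99.3 265.4] rot [-3.141e+00 -1.000e-03  1.494e+00] j [-0.4   0.16  1.67  0.    1.32 -0.32] F [-0.   0.9  1.3] w 55.2
```

```bash
python3 - <<'E'
from m import *
o=bot.get_obs(); c=bot.capture('wrist')
for u,v in[(324,80),(288,80),(360,80),(324,45),(324,116)]: print(at(c,u,v,30,o))
hs=cv2.cvtColor(c['color'],cv2.COLOR_BGR2HSV); print(hs[80,278:372:4].tolist()); 
for s in(110,130,140):
  try: print(s,blob(c,o,(20,30,170),(40,s,255),30,(324,80),45))
  except Exception as e: print(e)
E
```

```text
[441.8223349   21.46223341  30.        ]
[396.97464811  25.57073536  30.        ]
[486.81749947  18.7372325   30.        ]
[445.36849549  67.2838748   30.        ]
[438.29329358 -24.35445604  30.        ]
[[17, 167, 244], [15, 168, 235], [17, 162, 247], [32, 88, 249], [24, 116, 245], [22, 126, 244], [31, 60, 248], [31, 61, 247], [31, 59, 247], [32, 58, 247], [31, 57, 247], [31, 59, 247], [31, 60, 248], [31, 59, 248], [31, 62, 247], [31, 61, 248], [31, 65, 246], [31, 61, 248], [31, 87, 247], [25, 109, 245], [26, 108, 246], [15, 175, 220], [18, 159, 245], [17, 158, 246]]
110 (array([443.1,  18.9]), array([88.9, 89.2]), array([443.1,  18.8]), (290, 48, 71, 69))
130 (array([443.1,  18.8]), array([89.6, 89.9]), array([443. ,  18.5]), (289, 48, 73, 70))
140 (array([443.3,  19. ]), array([89.8, 91.3]), array([444.4,  20.5]), (289, 48, 73, 70))
```

```bash
python3 -m crank '[[0,0,0,0,0,0.03],[0,0,0,0,0,0]]'; python3 d.py 422.5,-157,265 422.5,-157,38
```

```text
time: 3.4
tool_pos: [430.2, -98.7, 265.8]
tcp_rot: [3.141, -0.0, 1.465]
contact_force: [0.0, -1.0, 0.3]
grip_width: 55.2
finger_force: 0.0
422.5,-157,265 tool delta mm [-58.8  -1.5   0.8]
422.5,-157,38 tool delta mm [ -0.  -0. 227.]
t 3.4 pos [430.2 -98.7 265.8] rot [ 3.141 -0.     1.465] j [-0.4   0.16  1.67  0.    1.32 -0.29] F [ 0.  -1.   0.3] w 55.2
```

```bash
python3 -m crank '[[-0.03,-0.001,0,0,0,0],[-0.029,0,0,0,0,0],[0,0,0.05,0,0,0],[0,0,0.05,0,0,0],[0,0,0.05,0,0,0]]';python3 -m crank '[[0,0,0.04,0,0,0],[0,0,0.025,0,0,0],[0,0,0.012,0,0,0],[0,0,0,0,0,0]]';  python3 d.py 436.5,-24,38
```

```text
time: 4.03
tool_pos: [423.2, -157.7, 114.6]
tcp_rot: [3.14, 0.0, 1.465]
contact_force: [0.4, -0.7, -0.1]
grip_width: 55.1
finger_force: 0.0
time: 4.53
tool_pos: [423.1, -157.7, 38.6]
tcp_rot: [-3.141, -0.0, 1.465]
contact_force: [0.7, 0.3, -0.2]
grip_width: 55.0
finger_force: 0.0
436.5,-24,38 tool delta mm [134.4  -0.8   0.6]
t 4.525 pos [ 423.1 -157.7   38.6] rot [-3.141 -0.     1.465] j [-0.53  0.47  1.95  0.    0.72 -0.42] F [ 0.7  0.3 -0.2] w 55.0
```

```bash
python3 -m crank '[[0.008,0,0,0,0,0],[0.008,0,0,0,0,0],[0.006,0,0,0,0,0],[0.006,0,0,0,0,0],[0.006,0,0,0,0,0]]';python3 -m crank '[[0.006,0,0,0,0,0],[0.006,0,0,0,0,0],[0.006,0,0,0,0,0],[0.006,0,0,0,0,0],[0.006,0,0,0,0,0]]'; python3 -m crank '[[0.006,0,0,0,0,0],[0.006,0,0,0,0,0],[0.006,0,0,0,0,0],[0.006,0,0,0,0,0],[0,0,0,0,0,0]]'; python3 - <<'E'
from m import *
o,c=cap('wrist','w2.png')
print(blob(c,o,*BLU,57,(320,200),120))
E
python3 d.py 436.5,-24,38
```

```text
time: 5.15
tool_pos: [426.8, -123.8, 38.8]
tcp_rot: [3.141, 0.0, 1.465]
contact_force: [-0.5, -0.8, -0.1]
grip_width: 55.1
finger_force: 0.8
time: 5.78
tool_pos: [430.0, -94.0, 38.7]
tcp_rot: [3.141, -0.0, 1.465]
contact_force: [0.7, -1.6, 1.0]
grip_width: 55.1
finger_force: 0.9
time: 6.4
tool_pos: [432.3, -69.9, 38.6]
tcp_rot: [-3.141, -0.0, 1.465]
contact_force: [-0.1, -0.5, -0.3]
grip_width: 54.9
finger_force: 0.0
(array([438. , -32.5]), array([ 98.4, 104.5]), array([437.7, -34.5]), (217, 85, 214, 185))
436.5,-24,38 tool delta mm [46.3 -0.7  0.6]
t 6.45 pos [432.3 -70.1  38.6] rot [-3.141 -0.     1.465] j [-0.34  0.46  1.99  0.    0.7  -0.23] F [-0.3  0.1 -0. ] w 55.0
```

View pics/w2.png

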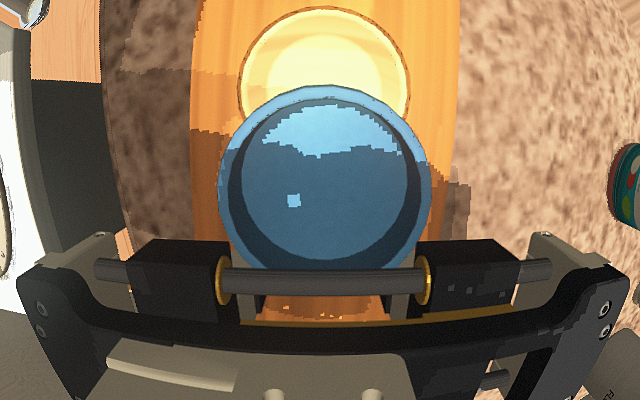

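The pot, upright and centred between the fingers at (325,180), overlaps the hollow rim, which spans x 238–410 with its top at y 8 and looks well aligned.

```bash
python3 - <<'E'
from m import *
o=bot.get_obs(); c=bot.capture('wrist')
P=[at(c,u,v,30,o)[:2] for u,v in[(238,85),(410,85),(324,8),(265,28),(383,28)]]
P=np.array(P); print(P)
A=np.c_[2*P,np.ones(5)]; x=np.linalg.lstsq(A,(P**2).sum(1),rcond=None)[0]; print(x[:2],np.sqrt(x[2]+x[:2]@x[:2]))
E
python3 d.py
```

```text
[[397.42379218  26.18837177]
 [489.95733083  16.50400145]
 [448.09915855  63.39583352]
 [415.41111161  55.96175026]
 [478.55818776  49.38992416]]
[443.31990942  17.69550226] 46.81002463143393
t 6.5 pos [432.3 -70.3  38.6] rot [-3.141 -0.     1.465] j [-0.34  0.46  1.99  0.    0.7  -0.23] F [-0.6 -0.3  0.2] w 55.0
```

```bash
python3 -m crank '[[0.005,0.0003,0,0,0,0],[0.005,0.0003,0,0,0,0],[0.005,0.0003,0,0,0,0],[0.005,0.0003,0,0,0,0],[0.005,0,0,0,0,0]]'; python3 -m crank '[[0.004,0,0,0,0,0],[0.004,0,0,0,0,0],[0.003,0,0,0,0,0],[0.003,0,0,0,0,0],[0,0,0,0,0,0]]'; python3 - <<'E'
from m import *
o,c=cap('wrist','w3.png')
E
python3 d.py 438.3,-25.2,38
```

```text
time: 7.12
tool_pos: [436.3, -45.3, 38.7]
tcp_rot: [-3.141, -0.0, 1.465]
contact_force: [-0.0, -0.3, 0.0]
grip_width: 55.0
finger_force: 0.4
time: 7.75
tool_pos: [437.9, -31.7, 38.7]
tcp_rot: [3.141, -0.0, 1.465]
contact_force: [-0.3, -0.5, 0.1]
grip_width: 55.0
finger_force: 0.0
438.3,-25.2,38 tool delta mm [ 6.6 -0.3  0.7]
t 7.8 pos [437.9 -31.8  38.7] rot [ 3.141 -0.     1.465] j [-0.25  0.46  1.98  0.    0.7  -0.14] F [ 0.   0.1 -0.8] w 54.8
```

View pics/w3.png

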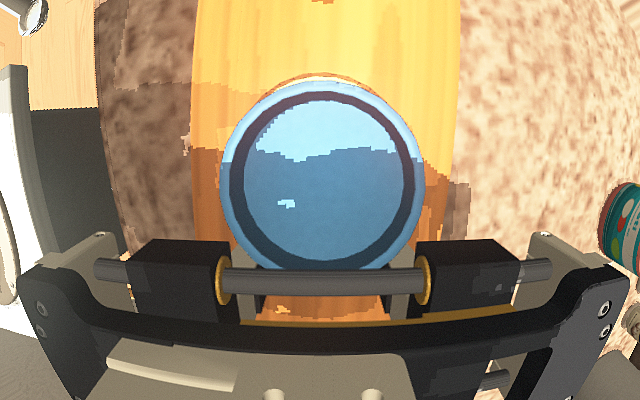

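The pot looks smaller, so it has partly or fully dropped; I'll nudge it on gently while watching the force.

```bash
for i in 1; do python3 -m crank '[[0.002,0,0,0,0,0],[0.002,0,0,0,0,0],[0,0,0,0,0,0]]'; done; cat > chk.py <<'E'
from m import *
o=bot.get_obs(); c=bot.capture('wrist'); print(blob(c,o,*BLU,57,(324,180),125))
E
python3 chk.py;  python3 -m crank '[[0.0015,0,0,0,0,0],[0.001,0,0,0,0,0],[0,0,0,0,0,0]]';python3 chk.py
```

```text
time: 8.18
tool_pos: [438.3, -27.7, 38.7]
tcp_rot: [3.141, -0.0, 1.465]
contact_force: [-0.4, 0.3, 0.4]
grip_width: 55.0
finger_force: 0.0
(array([442.3,  13.8]), array([94.9, 95.2]), array([442.2,  13.7]), (221, 87, 199, 183))
time: 8.6
tool_pos: [438.4, -25.3, 38.7]
tcp_rot: [-3.142, -0.0, 1.465]
contact_force: [0.0, 0.0, 0.3]
grip_width: 55.2
finger_force: 0.1
(array([442.2,  13.4]), array([93.1, 95.9]), array([442.1,  13.3]), (221, 96, 199, 174))
```

```bash
python3 -m crank '[[0.001,0,0,0,0,0],[0.001,0,0,0,0,0],[0,0,0,0,0,0]]';python3 chk.py;  python3 -m crank '[[0.001,0,0,0,0,0],[0.001,0,0,0,0,0],[0,0,0,0,0,0]]';python3 - <<'E'
from m import *
o,c=cap('side','s1.png'); cv2.imwrite('pics/s1c.png',cv2.resize(c['color'][140:260,300:440],None,fx=4,fy=4,interpolation=cv2.INTER_CUBIC))
E
```

```text
time: 9.02
tool_pos: [438.4, -23.4, 38.7]
tcp_rot: [-3.141, 0.0, 1.465]
contact_force: [-1.9, -1.3, 1.4]
grip_width: 54.8
finger_force: 1.2
(array([442.6,  14. ]), array([92.2, 96.1]), array([442.6,  14. ]), (223, 99, 198, 171))
time: 9.45
tool_pos: [438.5, -22.6, 38.9]
tcp_rot: [-3.141, 0.002, 1.466]
contact_force: [-3.0, -10.3, 2.8]
grip_width: 55.2
finger_force: 5.8
```

View pics/s1c.png

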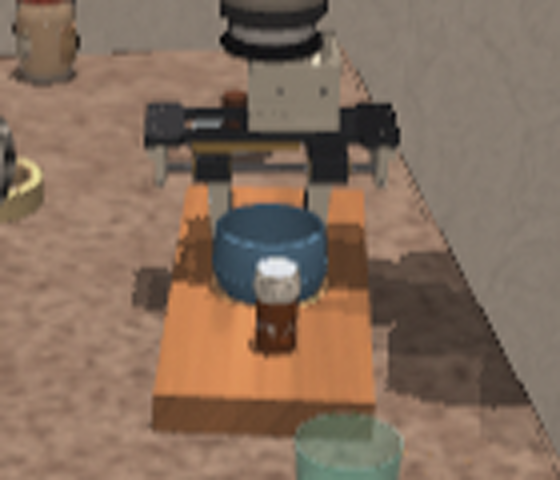

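```bash
python3 -m crank '[[-0.004,0,0,0,0,0],[-0.02,0,0,0,0,0],[-0.02,0,0,0,0,0],[0,0,-0.045,0,0,0],[0,0,-0.045,0,0,0]]'; python3 -m crank '[[0,0,-0.045,0,0,0],[0,0,-0.045,0,0,0],[0,0,0,0,0,0]]'; python3 - <<'E'
from m import *
o,c=cap('wrist','w4.png')
for z in(47.5,78.5):print(blob(c,o,*BLU,z,(320,140),110))
E
python3 d.py 430,-390,200
```

```text
time: 10.12
tool_pos: [434.2, -65.2, 129.6]
tcp_rot: [-3.141, -0.001, 1.464]
contact_force: [0.2, -0.3, -0.4]
grip_width: 54.9
finger_force: 0.0
time: 10.5
tool_pos: [436.4, -65.5, 222.0]
tcp_rot: [3.133, 0.001, 1.465]
contact_force: [-0.5, -0.3, 0.2]
grip_width: 54.7
finger_force: 0.0
(array([443.3,  20. ]), array([89.1, 89.4]), array([443.2,  19.9]), (277, 65, 84, 83))
(array([443.3,  18.8]), array([80.8, 81. ]), array([443.2,  18.7]), (277, 65, 84, 83))
430,-390,200 tool delta mm [-323.6   29.2   20.1]
t 10.55 pos [435.1 -65.1 219.9] rot [3.138 0.    1.465] j [-0.32  0.19  1.75  0.    1.19 -0.22] F [-0.4  0.1 -0.8] w 55.2
```

View pics/w4.png

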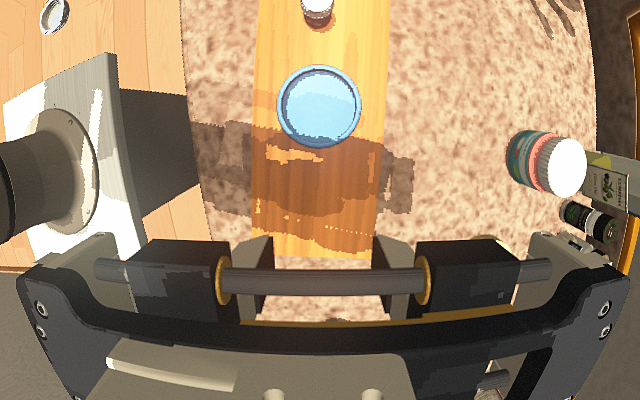

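The pot (319,106) covers the hollow concentrically and its size fits the seated height. It sits at about (443,19). Now the lid.

```bash
python3 -m crank '[[-0.054,0.005,0,0,0,0],[-0.054,0.005,0,0,0,0],[-0.054,0.005,0.005,0,0,0],[-0.054,0.005,0.005,0,0,0],[-0.054,0.005,0.005,0,0,0]]' 60; python3 -m crank '[[-0.054,0.005,0.005,0,0,0],[0,0,0,0,0,0],[0,0,0,0,0,0]]'; python3 - <<'E'
from m import *
o,c=cap('wrist','w5.png')
E
python3 d.py
```

```text
time: 11.18
tool_pos: [430.0, -337.5, 201.7]
tcp_rot: [-3.14, -0.002, 1.465]
contact_force: [1.2, 0.6, 0.1]
grip_width: 55.1
finger_force: 0.0
time: 11.55
tool_pos: [429.4, -389.5, 197.1]
tcp_rot: [-3.14, -0.003, 1.464]
contact_force: [0.0, 0.4, -0.6]
grip_width: 54.9
finger_force: 0.0
t 11.6 pos [ 429.7 -389.1  197.7] rot [-3.140e+00 -2.000e-03  1.465e+00] j [-0.87  0.47  1.41  0.    1.27 -0.76] F [ 0.9 -0.1  0.5] w 55.0
```

View pics/w5.png

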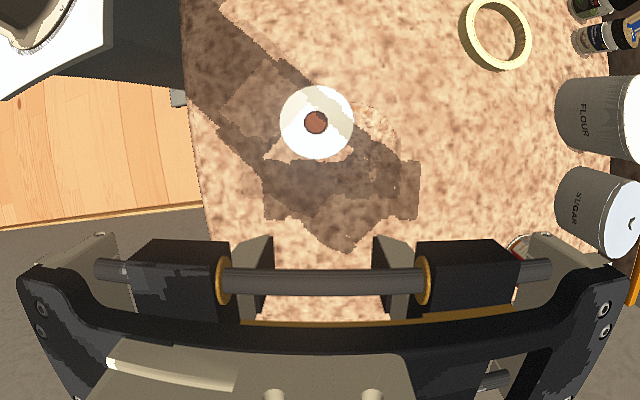

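The lid stands at (317,122) with its knob at (316,122).

```bash
python3 - <<'E'
from m import *
o=bot.get_obs(); c=bot.capture('wrist')
for z,p in((57,(316,122)),(20,(317,122.5))): print(at(c,*p,z,o))
hs=cv2.cvtColor(c['color'],cv2.COLOR_BGR2HSV); m=(hs[...,2]<160)&(hs[...,1]>80); n=np.zeros_like(m); n[105:140,298:336]=m[105:140,298:336]
v,u=np.nonzero(n); print(len(u),u.mean(),v.mean(),at(c,(u.min()+u.max())/2,(v.min()+v.max())/2,50,o))
E
python3 d.py 427,-318,197 427,-318,30
```

```text
[ 431.44946132 -319.84613215   57.        ]
[ 431.60667471 -320.82012257   20.        ]
121 315.5702479338843 121.63636363636364 [ 430.26505903 -320.29065197   50.        ]
427,-318,197 tool delta mm [ 70.4 -10.4   1.3]
427,-318,30 tool delta mm [-2.00e-01  1.00e-01  1.67e+02]
t 11.65 pos [ 429.9 -389.1  198.2] rot [-3.141e+00 -1.000e-03  1.466e+00] j [-0.87  0.47  1.41  0.    1.27 -0.76] F [-0.3  0.6  1.5] w 55.0
```

```bash
python3 -m crank '[[0.035,-0.003,0,0,0,0],[0.034,-0.003,0,0,0,0],[0,0,0.05,0,0,0],[0,0,0.05,0,0,0],[0,0,0.03,0,0,0]]' 60; python3 -m crank '[[0,0,0.02,0,0,0],[0,0,0.012,0,0,0],[0,0,0.006,0,0,0],[0,0,0,0,0,0]]'; python3 d.py 431.3,-320.2,30
```

```text
time: 12.28
tool_pos: [430.7, -319.0, 67.0]
tcp_rot: [-3.14, -0.001, 1.467]
contact_force: [0.5, 0.3, -0.0]
grip_width: 55.3
finger_force: 0.0
time: 12.78
tool_pos: [431.3, -321.1, 31.0]
tcp_rot: [3.141, 0.0, 1.465]
contact_force: [-0.7, 0.6, 0.5]
grip_width: 55.4
finger_force: 0.0
431.3,-320.2,30 tool delta mm [ 0.9 -0.1  1. ]
t 12.775 pos [ 431.3 -321.1   31. ] rot [3.141 0.    1.465] j [-0.78  0.6   1.72  0.    0.82 -0.68] F [-0.7  0.6  0.5] w 55.4
```

```bash
python3 -m crank '[[0.001,0,0,0,0,0],[0,0,0,0,0,0],[0,0,0,0,0,0],[0,0,0,0,0,0],[0,0,0,0,0,0]]' 0; python3 -m crank '[[0,0,-0.01,0,0,0],[0,0,-0.03,0,0,0],[0,0,-0.045,0,0,0],[0,0,-0.045,0,0,0],[0,0,0,0,0,0]]'; python3 d.py 443.2,19.3,160
```

```text
time: 13.4
tool_pos: [431.2, -320.3, 30.8]
tcp_rot: [3.141, 0.0, 1.465]
contact_force: [-0.5, -0.3, 0.6]
grip_width: 23.1
finger_force: 29.9
time: 14.02
tool_pos: [432.8, -321.7, 164.8]
tcp_rot: [3.135, 0.005, 1.465]
contact_force: [-0.3, 0.8, -1.5]
grip_width: 23.0
finger_force: 29.9
443.2,19.3,160 tool delta mm [340.2 -25.7   3. ]
t 14.025 pos [ 432.8 -321.7  164.8] rot [3.135 0.005 1.465] j [-0.78  0.42  1.59  0.    1.13 -0.68] F [-0.3  0.8 -1.5] w 23.0
```

```bash
python3 -m crank '[[0.02,-0.003,0,0,0,0],[0.045,-0.003,0,0,0,0],[0.045,-0.003,0,0,0,0],[0.045,-0.003,0,0,0,0],[0.045,-0.003,0,0,0,0]]'; python3 -m crank '[[0.045,-0.003,0,0,0,0],[0.04,-0.003,0,0,0,0],[0.03,-0.002,0,0,0,0],[0.015,-0.002,0,0,0,0],[0.01,0,0,0,0,0]]'; python3 -m crank '[[0,0,0.02,0,0,0],[0,0,0.015,0,0,0],[0,0,0,0,0,0],[0,0,0,0,0,0]]'; python3 - <<'E'
from m import *
o,c=cap('side'); a=cv2.resize(c['color'][150:240,310:430],None,fx=5,fy=5,interpolation=cv2.INTER_CUBIC)
o,c=cap('wrist'); b=cv2.resize(c['color'],(640,400))
cv2.imwrite('pics/p1.png',np.vstack([cv2.resize(a,(480,300)),cv2.resize(b,(480,300))]))
E
python3 d.py 443.2,19.3,93.5
```

```text
time: 14.65
tool_pos: [435.9, -117.0, 159.3]
tcp_rot: [-3.138, -0.002, 1.465]
contact_force: [0.7, 0.5, -0.6]
grip_width: 23.2
finger_force: 29.9
time: 15.28
tool_pos: [441.5, 21.2, 160.1]
tcp_rot: [-3.14, 0.0, 1.466]
contact_force: [0.3, -1.2, -0.1]
grip_width: 23.2
finger_force: 29.9
time: 15.78
tool_pos: [442.6, 20.1, 126.1]
tcp_rot: [3.141, -0.0, 1.464]
contact_force: [0.1, 0.3, -0.6]
grip_width: 23.2
finger_force: 29.9
443.2,19.3,93.5 tool delta mm [-0.9  0.5 32.8]
t 15.875 pos [442.8  20.2 126.3] rot [ 3.14  -0.     1.464] j [-0.13  0.31  1.88  0.    0.94 -0.02] F [-0.2  0.6 -1.6] w 23.0
```

View pics/p1.png

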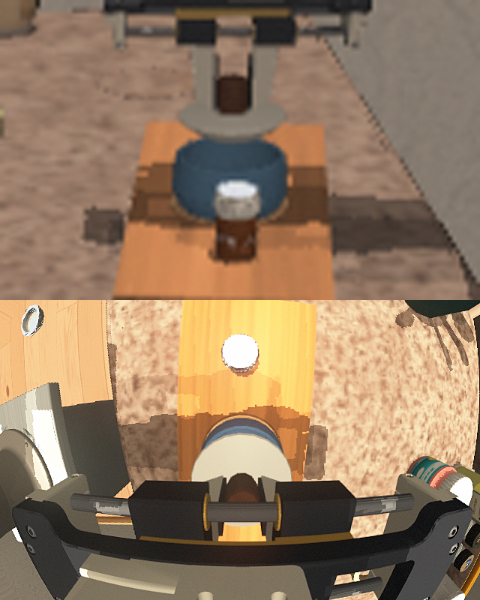

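The lid hangs level at (232,120), over the pot at (232,180) in the side half. I'll lower it slowly.

```bash
python3 -m crank '[[-0.001,0.0005,0.01,0,0,0],[0,0,0.01,0,0,0],[0,0,0.006,0,0,0],[0,0,0.003,0,0,0],[0,0,0,0,0,0]]'; python3 -m crank '[[0,0,0.001,0,0,0],[0,0,0.001,0,0,0],[0,0,0,0,0,0]]'; python3 d.py 443.2,19.3,93.5
```

```text
time: 16.5
tool_pos: [442.7, 19.4, 96.5]
tcp_rot: [-3.141, -0.0, 1.465]
contact_force: [-0.2, -0.9, -0.6]
grip_width: 23.1
finger_force: 29.9
time: 16.88
tool_pos: [442.8, 19.4, 94.8]
tcp_rot: [3.141, -0.0, 1.465]
contact_force: [0.7, 0.4, -1.2]
grip_width: 23.4
finger_force: 29.9
443.2,19.3,93.5 tool delta mm [-0.1  0.4  1.3]
t 16.875 pos [442.8  19.4  94.8] rot [ 3.141 -0.     1.465] j [-0.13  0.36  1.92  0.    0.86 -0.02] F [ 0.7  0.4 -1.2] w 23.4
```

```bash
python3 -m crank '[[0,0,0.0007,0,0,0],[0,0,0.0007,0,0,0],[0,0,0,0,0,0]]'; python3 -m crank '[[0,0,0.0005,0,0,0],[0,0,0,0,0,0]]'
```

```text
time: 17.25
tool_pos: [442.7, 19.4, 93.3]
tcp_rot: [-3.142, -0.0, 1.465]
contact_force: [1.0, -0.1, -0.5]
grip_width: 23.4
finger_force: 29.9
time: 17.5
tool_pos: [442.7, 19.4, 92.8]
tcp_rot: [-3.142, -0.0, 1.465]
contact_force: [-0.7, -1.2, -0.2]
grip_width: 23.1
finger_force: 29.9
```

```bash
python3 -m crank '[[0,0,0.0005,0,0,0],[0,0,0,0,0,0]]' | grep -E 'pos|contact'; python3 -m crank '[[0,0,0.0005,0,0,0],[0,0,0,0,0,0]]'| grep -E 'pos|contact'; python3 -m crank '[[0,0,0,0,0,0],[0,0,0,0,0,0]]'| grep -E 'pos|contact'
```

```text
tool_pos: [442.7, 19.4, 92.5]
contact_force: [-2.7, -0.4, 3.6]
tool_pos: [442.8, 19.4, 92.3]
contact_force: [-3.6, -0.0, 8.0]
tool_pos: [442.9, 19.4, 92.4]
contact_force: [-3.5, -0.6, 9.9]
```

```bash
python3 -m crank '[[0,-0.0004,-0.0005,0,0,0],[0,0,0,0,0,0]]'| grep -E 'pos|contact'; python3 -m crank '[[0,0,0,0,0,0],[0,0,0,0,0,0],[0,0,0,0,0,0],[0,0,0,0,0,0]]' 60;  python3 -m crank '[[0,0,-0.02,0,0,0],[0,0,-0.04,0,0,0],[0,0,-0.04,0,0,0],[-0.03,0,-0.01,0,0,0],[-0.05,0,0,0,0,0]]'; python3 -m crank '[[0,0,0,0,0,0],[0,0,0,0,0,0]]'; python3 - <<'E'
from m import *
o,c=cap('side'); a=cv2.resize(c['color'][150:240,310:430],None,fx=5,fy=5,interpolation=cv2.INTER_CUBIC)
o,c=cap('wrist'); b=c['color'][:260,160:480]
cv2.imwrite('pics/p2.png',np.vstack([cv2.resize(a,(400,300)),cv2.resize(b,(400,300))]))
E
python3 d.py
```

```text
tool_pos: [442.6, 19.4, 92.5]
contact_force: [-0.6, -0.8, 4.3]
time: 19.0
tool_pos: [442.3, 19.5, 92.2]
tcp_rot: [-3.141, -0.0, 1.465]
contact_force: [-0.0, -0.5, -0.3]
grip_width: 54.4
finger_force: 0.0
time: 19.62
tool_pos: [434.5, -60.3, 203.5]
tcp_rot: [3.139, 0.0, 1.468]
contact_force: [0.7, 0.4, 0.4]
grip_width: 55.1
finger_force: 0.0
time: 19.88
tool_pos: [433.7, -59.8, 202.1]
tcp_rot: [-3.141, -0.001, 1.464]
contact_force: [-0.7, 0.4, 0.6]
grip_width: 55.3
finger_force: 0.0
t 19.975 pos [433.8 -59.2 202.1] rot [-3.141 -0.     1.466] j [-0.31  0.21  1.79  0.    1.15 -0.21] F [0.3 0.4 0.2] w 55.3
```

View pics/p2.png

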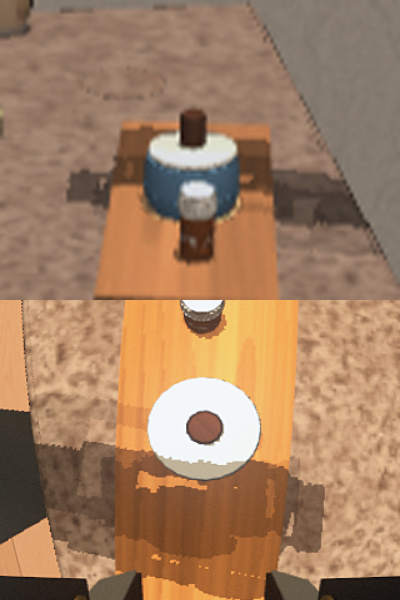

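The lid sits level and centred on the pot: the knob at (205,427) is in the middle of the lid disc, and everything else is undisturbed.

```bash
python3 -c "
from plant import bot
print(bot.close_job())"
```

```text
the job is handed in; nothing more can be done
None
```

The pot is in the hollow with its lid set on it, and the last pictures show both level and centred and the bottle undisturbed. I handed the job in at about 20 s on the robot's clock and got no verdict back.

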